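# Block the vial rack in its carry tray

## Robot

A 6-joint arm with a two-finger parallel gripper is mounted at the origin on a cart in front of the work surface, level with it; the furniture and walls round the work are solid. World frame = base frame: x ahead of the robot, y to its left, z up, the work surface at z = 0. Lengths are in m, angles in rad, forces in N, time in s.
With the tool pointing down it reaches from about 0.35 to 0.85 m from the base axis. Payload 8.1 kg.
Tool frame: the origin (TCP) lies midway between the tips of the shut fingers; the grasp point (between the pads) lies 19 mm behind it; z points along the fingers, y is the direction in which the jaws open and shut (so a half turn about z gives the same grasp; the last joint's range is limited). The gripper opens to 93 mm and grips with 3 to 60 N. Pads are 15 mm wide; open, the fingers measure 128 mm over their backs; the gripper's body (75 mm by 188 mm) begins 65 mm behind the grasp point.
Start: joints at [-1.289, 0.13, 1.488, -0, 1.523, -0.085], TCP at [0.215, -0.56, 0.219] pointing down, gripper open.
Joint ranges: [-2.96, 2.96], [-0.89, 2.26], [0.02, 2.5], [-1.34, 4.48], [0, 2.73], [-2.66, 2.66]. Speed limits (rad/s): [2.39, 2.39, 2.79, 3.14, 3.14, 3.14].

## Interface

Orientations are given as a rotation vector (axis times angle).
In Python, from plant import robot gives the robot as it stands. The module is installed in compiled form; this text tells all that it offers.
- The arm moves only by the shell command python3 -m pendant 'ROWS' [FORCE]. ROWS is JSON, a list of rows, each an object with "translation": the shift along the tool's x, y, z in mm, a list of three; "twist": the turn, a rotation vector about the tool's x, y, z in rad, a list of three; "grip": the opening, from -1 (shut) to 1 (fully open). A call has exactly 10 rows; each row shifts and turns the pose as measured when the row begins, along the tool's axes as they then stand; what a row does not reach is not made up. A row lasts 1/10 s, in which the tool goes at most 50 mm and 8.59 degrees, less where a joint would pass 70% of its speed; a pose out of reach is approached as far as the arm can. A call is refused whole if a number of a shift passes 50 or a number of a turn 0.15, either way. A call with a gripper value outside its range is refused whole. The fingers move at their own pace and stop on an object; FORCE is the grip in N (left out, the last holds). Time passes only in rows, so rows that do not move let the fingers close, or fill a call up. It gives the time, the measured TCP pose, the force and the opening at its end, in the units of the state.
- robot.read_state(): the state, without advancing time (a new reading comes with each control period).
- robot.read_camera(name): name is "scene" or "side" or "wrist"; returns (picture, depth): 420x560x3 uint8, red, green, blue; 420x560 float32, m along the optical axis (not along the pixel's ray), 0 where there is no reading.
- robot.camera_info(name): a dict with "vertical_fov" (degrees; the focal length in pixels is half the picture's height over the tangent of half this angle, whatever the lens; pixels are square), "cx", "cy" (the principal point, pixels), "D" ([k1, k2, p1, p2, k3] as OpenCV has them; the pictures are not rectified), "cam_to_world" (4x4, takes a point from camera to world coordinates). Camera axes: x right, y up, looking along -z (the intrinsics and any distortion apply to the point x, -y, -z); pixel columns grow to the right and rows downward; lengths in m; the calibration is good to about 2 mm. A picture is of the moment at which its call begins: read the wrist's pose just before it. camera_info takes no time and is no camera call; for the wrist camera it gives the pose at the moment of the call.
- robot.close_job(): hands the job in, once; it reports no verdict.
The state is a dict: "t": time; "q": joint angles; "dq": joint speeds; "joint_torque": joint torques, N m; "tool_pos": TCP position; "orientation": TCP orientation; "force": force on the tool from outside, world axes, zero at the start; "wrist_torque": the same for the moment, N m; "opening": finger opening in m.
Only numpy, scipy, OpenCV 4.12 (cv2) and the standard library are available. Lean on these libraries where they do the work, as an engineer would, in place of code of your own. Each camera call takes 0.05 s, during which the arm holds its last target. There are 200 camera calls.

## Task

Before the van drives off, fill the gap beside the blue vial rack in the white carry tray with the dark foam filler block that fits the gap snugly (not the thin one, not the thick one). Push it fully down between the rack and the tray wall, upright and flat on the tray floor, with the rack left standing in its place, and let go.

Things in the scene. Friction and masses are not known exactly. Their poses are not given: they have to be found in the camera images.
- gap (a point): Middle of the gap, at tray floor level (4 mm above the worktop). White open tray, fixed, 131 (x) by 144 (y) mm outside, walls 4 mm thick, their top 42 mm above the worktop, a steel handle at each end. The gap is between the tray's -x wall and the rack: about 56 mm wide (x), 136 mm long (y); z up.
- rack_centre (a point): Centre (half-way up) of the blue vial rack, 66 (x) by 124 (y) by 30 mm high, 0.2 to 0.3 kg, loose on the tray floor against the wall opposite the gap, its long side along the gap; z up.
- block_grip (a point): Grip tab centre of the right block, 68 mm above its underside. Dark grey, rigid, loose, 80 g, 86 mm high: body 46 (x) by 112 (y) by 46 mm high, long lower edges chamfered (foot 30 mm wide, full width from 15 mm up); on top a tab 40 (x) by 24 (y) by 40 mm high: grip it across the 24 mm (along y). Same turned half round. The wrong blocks, alike but 24 and 70 mm wide, stand near.
Things that resemble listed ones, but are neither listed nor needed, are in the scene too. There is more than one size of the part that bears gap; the job needs the larger.

How it is judged:
By the outcome, as a careful person would: the job done as asked, in the order asked, and still so for the second after the job is handed in, with the robot touching nothing.
It also fails if it takes over 38 s, if anything falls off the work surface, if the arm or the gripper's body presses on something with over 40 N, if the wrist force passes 120 N, or if a joint passes its speed limit or range.

## Working session

There is one attempt and no reset: what is moved stays moved. The work goes in short steps, Python scripts to look and compute and a shell command to move; the robot and the scene stay as the last step left them, time stands still between calls to the robot, and variables do not carry over. Pictures are saved under pics/ and viewed, about 8 in all and at most 12, crops included, and the job is handed in when it is done.

```bash
mkdir -p pics
cat > h.py <<'E'
import numpy as np, cv2
from plant import robot
from scipy.spatial.transform import Rotation as R
def grab(name,fn=None):
    ci=robot.camera_info(name); im,d=robot.read_camera(name)
    if fn: cv2.imwrite('pics/'+fn,cv2.cvtColor(im,cv2.COLOR_RGB2BGR))
    return im,d,ci
def K(ci):
    f=210/np.tan(np.radians(ci['vertical_fov'])/2)
    return np.array([[f,0,ci['cx']],[0,f,ci['cy']],[0,0,1.]])
def world(d,ci):
    u,v=np.meshgrid(np.arange(560),np.arange(420))
    n=cv2.undistortPoints(np.stack([u,v],-1).reshape(-1,1,2).astype(np.float64),K(ci),np.array(ci['D'],float)).reshape(420,560,2)
    p=np.stack([n[...,0]*d,-n[...,1]*d,-d],-1)
    M=np.array(ci['cam_to_world']); w=p@M[:3,:3].T+M[:3,3]
    w[d<=0]=np.nan
    return w
E
python3 - <<'E'
from h import *
s=robot.read_state(); print(s['t'],s['tool_pos'],s['orientation'],s['opening'])
a=[]
for n in['scene','side','wrist']:
    im,d,ci=grab(n,f'{n}0.png'); np.savez(f'{n}0.npz',im=im,d=d,w=world(d,ci)); print(n,np.array(ci['cam_to_world'])[:3,3],ci['vertical_fov'],ci['D'],(d>0).mean())
E
```

```text
0.0 [ 0.21503072 -0.55952647  0.217588  ] [-3.08709592e+00 -5.72583383e-01  2.96925431e-04] 0.09290687731413666
scene [0.20494864 0.67942167 0.5272332 ] 57.14254415054655 [0.02654142 0.         0.         0.         0.        ] 0.9960119047619047
side [ 0.59442604 -1.04803022  0.55899644] 46.86987723443102 [0.05546679 0.         0.         0.         0.        ] 0.9960799319727891
wrist [ 0.28992802 -0.5315977   0.3825097 ] 58.359616529103306 [-0.10304057  0.          0.          0.          0.        ] 0.9959821428571428
```

View pics/scene0.png

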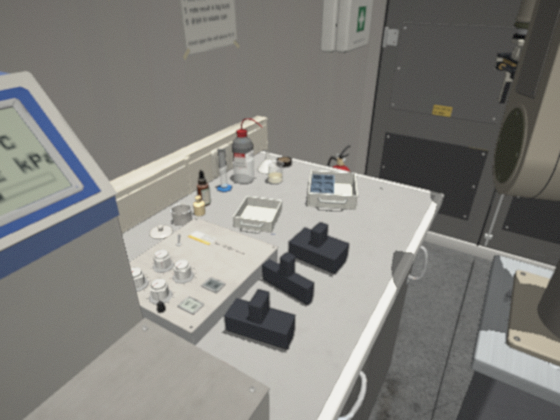

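View pics/side0.png

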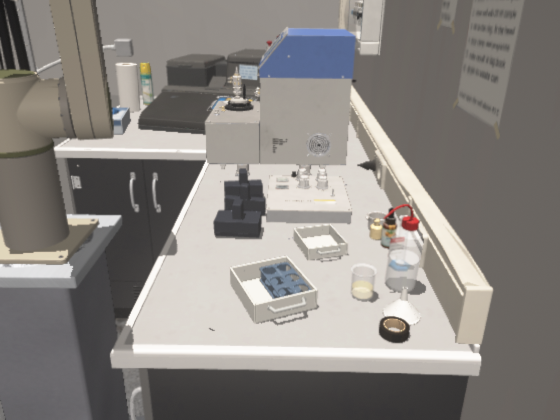

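The scene view shows the tray with the rack at about (330,190) and dark blocks at (260,320), (288,280) and (318,248). In the side view the tray is at (272,288), with the gap on its left (-x) side. The smaller empty tray is a decoy.

Run:
```python
from h import *
def rect(P):
    (c,sz,a)=cv2.minAreaRect((P[:,:2]*1000).astype(np.float32)); return np.round(c,1),np.round(sz,1),round(a,1)
for n in['scene','side']:
    z=np.load(n+'0.npz'); im,w=z['im'].astype(int),z['w']
    x,y,h=w[...,0],w[...,1],w[...,2]
    onb=(x>.2)&(x<.8)&(y>-.75)&(y<.35)
    dark=(im.max(2)<75)&onb&(h>.006)&(h<.11)
    blue=(im[...,2]>im[...,0]+18)&onb&(h>.015)&(h<.06)
    white=(im.min(2)>110)&(np.ptp(im,axis=2)<40)&onb&(h>.036)&(h<.046)
    for nm,m in(('dark',dark),('blue',blue),('white',white)):
        k,l,st,_=cv2.connectedComponentsWithStats(m.astype(np.uint8))
        for i in range(1,k):
            if st[i,4]<80: continue
            P=w[l==i]; print(n,nm,st[i],'x',np.round(np.percentile(P[:,0],[1,99]),3),'y',np.round(np.percentile(P[:,1],[1,99]),3),'z',np.round(np.percentile(P[:,2],[1,99]),3))
            if nm=='dark':
                for lo,hi,t in((.04,.05,'bodytop'),(.08,.092,'tabtop')):
                    Q=P[(P[:,2]>lo)&(P[:,2]<hi)]
                    if len(Q)>15: print('   ',t,len(Q),*rect(Q))
            else: print('   ',*rect(P))
```

```text
scene dark [ 262  225   86   79 2325] x [0.421 0.537] y [0.043 0.204] z [0.007 0.085]
    bodytop 589 [479.4 117.8] [165.7 111. ] 85.5
    tabtop 125 [480.4 126.5] [142.7  23.1] 86.4
scene dark [ 225  291   69   58 1605] x [0.413 0.518] y [0.282 0.332] z [0.008 0.086]
    bodytop 431 [469.3 303.2] [109.8  42.5] 9.8
    tabtop 117 [469.7 304.3] [23.4 33.6] 9.8
scene blue [311 175  24  18 271] x [0.561 0.645] y [-0.271 -0.165] z [0.019 0.035]
    [ 601.9 -214.8] [ 63.2 114.6] 21.8
scene white [308 171  50  27 263] x [0.487 0.654] y [-0.304 -0.128] z [0.036 0.043]
    [ 571.9 -216.7] [130.4 149.9] 24.2
scene white [ 129  218  150  100 7186] x [0.547 0.772] y [0.12  0.347] z [0.039 0.045]
    [660.  232.6] [234.7 236.4] 89.9
side dark [225 173  40  47 960] x [0.426 0.541] y [0.042 0.291] z [0.008 0.084]
    bodytop 149 [490. 177.] [106.1 267.6] 8.5
    tabtop 40 [482.8 164. ] [ 32.4 246.7] 0.3
side dark [215 215  46  21 573] x [0.425 0.535] y [0.024 0.073] z [0.007 0.045]
    bodytop 68 [487.4  31.8] [116.7  45.3] 19.2
side dark [380 318  20  23 162] x [0.771 0.8  ] y [-0.358 -0.312] z [0.006 0.02 ]
side blue [260 263  47  34 556] x [0.551 0.638] y [-0.262 -0.146] z [0.018 0.037]
    [ 596.7 -205.5] [ 66.5 116.6] 24.0
side white [ 266  178   86   35 2437] x [0.549 0.772] y [0.115 0.345] z [0.037 0.046]
    [660.8 231.2] [228.4 236.3] 0.4
side white [230 255  87  52 689] x [0.489 0.658] y [-0.308 -0.132] z [0.036 0.044]
    [ 572.5 -218.6] [132.9 149.8] 23.4
```

View pics/wrist0.png

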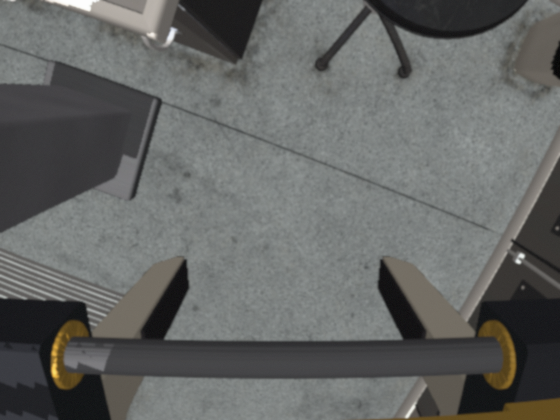

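Run:
```python
from h import *
def rect(P):
    (c,sz,a)=cv2.minAreaRect((P[:,:2]*1000).astype(np.float32)); return np.round(c,1),np.round(sz,1),round(a,1)
A=[]
for n in['scene','side']:
    z=np.load(n+'0.npz'); im,w=z['im'].astype(int),z['w']; x,y,h=w[...,0],w[...,1],w[...,2]
    A.append(w[np.isfinite(h)].reshape(-1,3))
    m=(im.max(2)<85)&(x>.35)&(x<.6)&(y>0)&(y<.36)&(h>.041)&(h<.051)
    k,l,st,_=cv2.connectedComponentsWithStats(m.astype(np.uint8))
    for i in range(1,k):
        if st[i,4]>25: print(n,st[i,4],*rect(w[l==i]))
P=np.vstack(A)
for t in(.1,.2,.3):
  print('height >',t)
  for y0 in np.arange(-.4,.6,.1):
    Q=P[(P[:,1]>y0)&(P[:,1]<y0+.1)&(P[:,2]>t)&(P[:,0]>.25)&(P[:,0]<.9)]
    if len(Q): print(round(y0,1),len(Q),Q[:,0].min().round(3),Q[:,2].max().round(3))
z=robot.read_state(); Rm=R.from_rotvec(z['orientation']).as_matrix(); print(Rm.round(3))
ci=robot.camera_info('wrist'); print((Rm.T@(np.array(ci['cam_to_world'])[:3,3]-z['tool_pos'])).round(3), (Rm.T@np.array(ci['cam_to_world'])[:3,:3]).round(2))
```

```text
scene 839 [476.1  67.5] [ 68.1 109.9] 86.9
scene 417 [484.6 187. ] [ 22.2 110.2] 81.0
scene 1125 [469.5 302.3] [110.   44.9] 9.3
side 28 [503.1 290.4] [21.9 49.3] 61.4
side 30 [442.4 274.8] [40.9 13. ] 9.0
side 101 [488.6 184.3] [ 30.6 110.2] 73.2
side 179 [479.4  62.2] [ 78.3 111. ] 89.1
height > 0.1
-0.4 693 0.882 0.136
-0.3 714 0.828 0.137
-0.2 1983 0.786 0.192
-0.1 716 0.843 0.138
-0.0 647 0.844 0.139
0.1 758 0.884 0.139
0.2 377 0.875 0.138
0.3 163 0.874 0.14
0.4 19607 0.334 0.452
0.5 37530 0.335 0.453
height > 0.2
0.4 12400 0.505 0.452
0.5 24165 0.36 0.453
height > 0.3
0.4 8322 0.505 0.452
0.5 14692 0.505 0.453
[[ 0.933  0.359 -0.   ]
 [ 0.359 -0.933  0.001]
 [ 0.    -0.001 -1.   ]]
[ 0.08   0.    -0.165] [[ 0.    0.96  0.29]
 [ 1.   -0.    0.  ]
 [ 0.    0.29 -0.96]]
```

Run:
```python
from h import *
P=np.vstack([np.load(n+'0.npz')['w'].reshape(-1,3) for n in('scene','side')]); P=P[np.isfinite(P[:,2])]
for x0 in np.arange(.3,.8,.05):
  Q=P[(P[:,0]>x0)&(P[:,0]<x0+.05)&(P[:,1]>-.1)&(P[:,1]<.7)]
  print(x0.round(2),[(t,len(q),np.percentile(q[:,1],.5).round(3)) for t in(.1,.15,.2,.3) if len(q:=Q[Q[:,2]>t])>20])
```

```text
0.3 [(0.1, 1159, np.float64(0.476)), (0.15, 1044, np.float64(0.478))]
0.35 [(0.1, 3682, np.float64(0.476)), (0.15, 3457, np.float64(0.478)), (0.2, 22, np.float64(0.595))]
0.4 [(0.1, 5148, np.float64(0.478)), (0.15, 4913, np.float64(0.479)), (0.2, 299, np.float64(0.648))]
0.45 [(0.1, 5927, np.float64(0.478)), (0.15, 5707, np.float64(0.479)), (0.2, 56, np.float64(0.643))]
0.5 [(0.1, 32069, np.float64(0.477)), (0.15, 31837, np.float64(0.477)), (0.2, 28121, np.float64(0.477)), (0.3, 14992, np.float64(0.477))]
0.55 [(0.1, 5518, np.float64(0.473)), (0.15, 5290, np.float64(0.473)), (0.2, 5057, np.float64(0.473)), (0.3, 4552, np.float64(0.473))]
0.6 [(0.1, 1927, np.float64(0.472)), (0.15, 1701, np.float64(0.472)), (0.2, 1451, np.float64(0.472)), (0.3, 944, np.float64(0.472))]
0.65 [(0.1, 1911, np.float64(0.47)), (0.15, 1675, np.float64(0.471)), (0.2, 1435, np.float64(0.471)), (0.3, 930, np.float64(0.471))]
0.7 [(0.1, 1903, np.float64(0.47)), (0.15, 1678, np.float64(0.471)), (0.2, 1430, np.float64(0.472)), (0.3, 916, np.float64(0.471))]
0.75 [(0.1, 1769, np.float64(0.472)), (0.15, 1560, np.float64(0.472)), (0.2, 1339, np.float64(0.472)), (0.3, 877, np.float64(0.471))]
```

```bash
python3 -m pendant '[{"translation":[50,0,0],"twist":[0,0,0],"grip":1},{"translation":[50,0,0],"twist":[0,0,0],"grip":1},{"translation":[50,0,0],"twist":[0,0,-0.149],"grip":1},{"translation":[50,0,0],"twist":[0,0,-0.149],"grip":1},{"translation":[40,-30,0],"twist":[0,0,-0.149],"grip":1},{"translation":[35,-35,0],"twist":[0,0,-0.149],"grip":1},{"translation":[30,-40,0],"twist":[0,0,-0.149],"grip":1},{"translation":[40,-30,0],"twist":[0,0,-0.149],"grip":1},{"translation":[45,-20,0],"twist":[0,0,-0.149],"grip":1},{"translation":[45,-10,0],"twist":[0,0,-0.149],"grip":1}]' 30
```

```text
t: 1.15
tool_pos: [0.3791, -0.1892, 0.2112]
orientation: [-2.226, -2.201, -0.002]
force: [0.6, 0.7, -0.6]
opening: 0.0932
```

```bash
python3 -m pendant '[{"translation":[49,12,0],"twist":[0,0,0],"grip":1},{"translation":[49,12,0],"twist":[0,0,0],"grip":1},{"translation":[49,10,0],"twist":[0,0,0],"grip":1},{"translation":[49,10,0],"twist":[0,0,0],"grip":1},{"translation":[49,10,0],"twist":[0,0,0],"grip":1},{"translation":[49,10,0],"twist":[0,0,0],"grip":1},{"translation":[49,10,0],"twist":[0,0,-0.06],"grip":1},{"translation":[49,10,0],"twist":[0,0,-0.06],"grip":1},{"translation":[40,5,0],"twist":[0,0,-0.05],"grip":1},{"translation":[20,0,0],"twist":[0,0,0],"grip":1}]' 30
python3 - <<'E'
from h import *
s=robot.read_state(); Rm=R.from_rotvec(s['orientation']).as_matrix()
im,d,ci=grab('wrist','w1.png'); w=world(d,ci); x,y,h=w[...,0],w[...,1],w[...,2]
print(s['t'],s['tool_pos'],Rm.round(3)[:,1])
dk=(im.max(2)<95)&(y>.22)&(y<.4)
for lo,hi in((.041,.052),(.08,.092)):
    m=dk&(h>lo)&(h<hi); k,l,st,_=cv2.connectedComponentsWithStats(m.astype(np.uint8))
    for i in range(1,k):
        if st[i,4]>100:
            P=w[l==i]; c,sz,a=cv2.minAreaRect((P[:,:2]*1000).astype(np.float32)); print(lo,st[i],c,sz,a,P[:,2].mean(), 'tool',Rm.T@(np.array([c[0]/1000,c[1]/1000,.049])-s['tool_pos'])*1000)
E
```

```text
t: 2.15
tool_pos: [0.454, 0.2691, 0.2134]
orientation: [-2.016, -2.399, -0.006]
force: [1.4, -0.5, -0.4]
opening: 0.0929
2.15 [0.45403082 0.2690894  0.21338724] [ 0.985  0.172 -0.002]
0.041 [481 108  12  16 116] (617.60888671875, 371.67919921875) (6.301654815673828, 13.285717010498047) 12.796692848205566 0.047375720634750235 tool [ 71.49721725 179.16866179 164.59755543]
0.041 [ 247  139  125   51 4798] (470.8738708496094, 300.09619140625) (111.12054443359375, 45.60672378540039) 9.566274642944336 0.04474499938975315 tool [ 26.23015175  22.30507832 164.56833648]
0.08 [ 296  147   31   49 1433] (470.3756103515625, 299.6286315917969) (23.876813888549805, 39.092105865478516) 10.287630081176758 0.08416925180404368 tool [ 25.85530761  21.73379563 164.56642217]
```

View pics/w1.png

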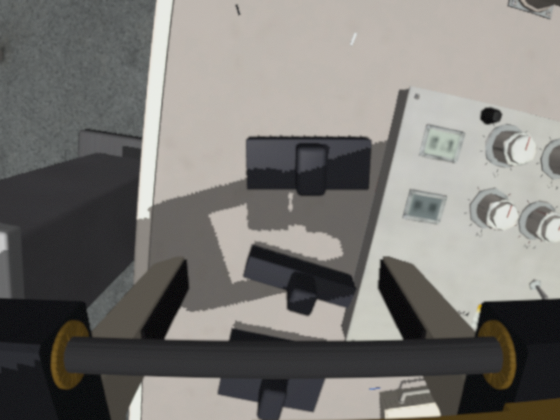

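The wrist view shows the middle-width block at (308,163), measured as 111 by 46 mm on top. The thin block (300,275) and the thick one (270,370) are below it in the picture. I'll centre over the tab and descend.

```bash
python3 -m pendant '[{"translation":[27,20,20],"twist":[0,0,0],"grip":1},{"translation":[5,4,40],"twist":[0,0,0],"grip":1},{"translation":[0,0,40],"twist":[0,0,0],"grip":1},{"translation":[0,0,20],"twist":[0,0,0],"grip":1},{"translation":[0,0,0],"twist":[0,0,0],"grip":1},{"translation":[0,0,0],"twist":[0,0,0],"grip":1},{"translation":[0,0,0],"twist":[0,0,0],"grip":1},{"translation":[0,0,0],"twist":[0,0,0],"grip":1},{"translation":[0,0,0],"twist":[0,0,0],"grip":1},{"translation":[0,0,0],"twist":[0,0,0],"grip":1}]' 30
python3 -c "
from h import *
s=robot.read_state();Rm=R.from_rotvec(s['orientation']).as_matrix();print(Rm.round(3))
print(Rm.T@(np.array([.4705,.3005,.049])-s['tool_pos'])*1000)"
```

```text
t: 3.2
tool_pos: [0.4744, 0.3107, 0.0961]
orientation: [-2.015, -2.403, -0.019]
force: [0.0, 0.2, 0.4]
opening: 0.093
[[-0.174  0.985  0.004]
 [ 0.985  0.174  0.013]
 [ 0.012  0.006 -1.   ]]
[-9.95967107 -5.94751325 46.93696196]
```

```bash
python3 -m pendant '[{"translation":[-10,-6,0],"twist":[0.006,-0.012,0],"grip":1},{"translation":[0,0,10],"twist":[0,0,0],"grip":1},{"translation":[0,0,15],"twist":[0,0,0],"grip":1},{"translation":[0,0,12],"twist":[0,0,0],"grip":1},{"translation":[0,0,5],"twist":[0,0,0],"grip":1},{"translation":[0,0,0],"twist":[0,0,0],"grip":1},{"translation":[0,0,0],"twist":[0,0,0],"grip":1},{"translation":[0,0,0],"twist":[0,0,0],"grip":1},{"translation":[0,0,0],"twist":[0,0,0],"grip":1},{"translation":[0,0,0],"twist":[0,0,0],"grip":1}]' 30
python3 -c "
from h import *
s=robot.read_state();Rm=R.from_rotvec(s['orientation']).as_matrix();print(Rm.round(3))
print(Rm.T@(np.array([.4705,.3005,.049])-s['tool_pos'])*1000)"
```

```text
t: 4.2
tool_pos: [0.4698, 0.2988, 0.0502]
orientation: [2.018, 2.407, -0.002]
force: [-1.1, 0.2, -0.3]
opening: 0.0929
[[-0.174  0.985 -0.   ]
 [ 0.985  0.174 -0.001]
 [-0.001 -0.001 -1.   ]]
[1.60172522 1.00145509 1.21797488]
```

Aligned to within 2 mm, so I'll close.

```bash
python3 -m pendant '[{"translation":[1,1,1],"twist":[0,0,0],"grip":1},{"translation":[0,0,0],"twist":[0,0,0],"grip":-1},{"translation":[0,0,0],"twist":[0,0,0],"grip":-1},{"translation":[0,0,0],"twist":[0,0,0],"grip":-1},{"translation":[0,0,0],"twist":[0,0,0],"grip":-1},{"translation":[0,0,0],"twist":[0,0,0],"grip":-1},{"translation":[0,0,0],"twist":[0,0,0],"grip":-1},{"translation":[0,0,0],"twist":[0,0,0],"grip":-1},{"translation":[0,0,0],"twist":[0,0,0],"grip":-1},{"translation":[0,0,0],"twist":[0,0,0],"grip":-1}]' 40
python3 -c "
from h import *
s=robot.read_state();Rm=R.from_rotvec(s['orientation']).as_matrix();print(Rm.round(3))"
```

```text
t: 5.2
tool_pos: [0.4714, 0.3004, 0.0502]
orientation: [2.018, 2.406, 0.001]
force: [-0.1, -0.4, -0.0]
opening: 0.0257
[[-0.174  0.985  0.001]
 [ 0.985  0.174 -0.   ]
 [-0.001  0.001 -1.   ]]
```

```bash
python3 -m pendant '[{"translation":[0,0,-20],"twist":[0,0,0],"grip":-1},{"translation":[0,0,-40],"twist":[0,0,0],"grip":-1},{"translation":[0,0,-40],"twist":[0,0,0],"grip":-1},{"translation":[0,0,-30],"twist":[0,0,0],"grip":-1},{"translation":[-20,0,-10],"twist":[0,0,0],"grip":-1},{"translation":[-40,10,0],"twist":[0,0,0],"grip":-1},{"translation":[-45,15,0],"twist":[0,0,0],"grip":-1},{"translation":[-45,15,0],"twist":[0,0,0],"grip":-1},{"translation":[-45,15,0],"twist":[0,0,0.06],"grip":-1},{"translation":[-45,15,0],"twist":[0,0,0.12],"grip":-1}]' 40
python3 -c "
from h import *
s=robot.read_state();Rm=R.from_rotvec(s['orientation']).as_matrix();print(Rm.round(3))
print(Rm.T@(np.array([.541,-.231,.2])-s['tool_pos'])*1000)"
```

```text
t: 6.2
tool_pos: [0.5797, 0.0732, 0.1952]
orientation: [2.218, 2.225, -0.001]
force: [1.4, -0.3, -1.3]
opening: 0.0239
[[-0.003  1.    -0.   ]
 [ 1.     0.003 -0.   ]
 [-0.    -0.    -1.   ]]
[-304.04806005  -39.6748243    -4.62957957]
```

```bash
python3 -m pendant '[{"translation":[-35,-4,0],"twist":[0,0,0.145],"grip":-1},{"translation":[-35,0,0],"twist":[0,0,0.145],"grip":-1},{"translation":[-35,6,0],"twist":[0,0,0.145],"grip":-1},{"translation":[-33,12,0],"twist":[0,0,0.145],"grip":-1},{"translation":[-30,18,0],"twist":[0,0,0.145],"grip":-1},{"translation":[-26,23,0],"twist":[0,0,0.145],"grip":-1},{"translation":[-20,25,0],"twist":[0,0,0.12],"grip":-1},{"translation":[-15,20,0],"twist":[0,0,0.08],"grip":-1},{"translation":[0,0,0],"twist":[0,0,0.02],"grip":-1},{"translation":[0,0,0],"twist":[0,0,0],"grip":-1}]' 40
python3 - <<'E'
from h import *
s=robot.read_state();Rm=R.from_rotvec(s['orientation']).as_matrix();print(s['tool_pos'],Rm.round(3))
print(Rm.T@(np.array([.541,-.231,.2])-s['tool_pos'])*1000)
im,d,ci=grab('wrist','w2.png'); np.savez('w2.npz',im=im,w=world(d,ci)); 
im,d,ci=grab('side','s2.png'); np.savez('s2.npz',im=im,w=world(d,ci));
E
```

```text
t: 7.2
tool_pos: [0.555, -0.2109, 0.1925]
orientation: [3.068, 0.675, -0.006]
force: [-0.6, -0.2, -1.1]
opening: 0.0235
[ 0.55496568 -0.21092438  0.19251973] [[ 0.908  0.42  -0.003]
 [ 0.42  -0.908 -0.001]
 [-0.003 -0.001 -1.   ]]
[-21.12492591  12.35960461  -7.41639446]
```

View pics/w2.png

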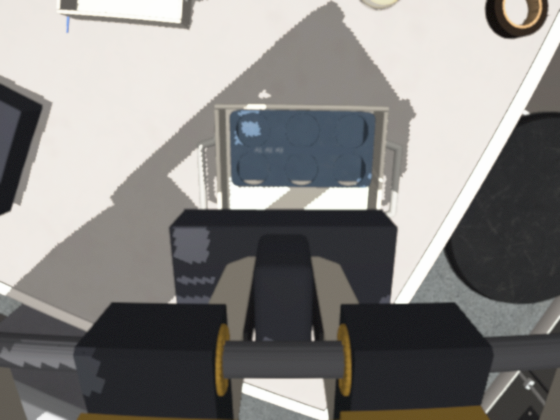

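Run:
```python
from h import *
def info(nm,P):
    c,sz,a=cv2.minAreaRect((P[:,:2]*1000).astype(np.float32)); print(' ',nm,len(P),np.round(c,1),np.round(sz,1),round(a,1),'z',np.percentile(P[:,2],[2,50,98]).round(4))
def big(m):
    k,l,st,_=cv2.connectedComponentsWithStats(m.astype(np.uint8)); return l==1+np.argmax(st[1:,4])
near=None
for n in('w2','s2'):
    z=np.load(n+'.npz'); im,w=z['im'].astype(int),z['w']; x,y,h=w[...,0],w[...,1],w[...,2]; print(n)
    reg=np.hypot(x-.57,y+.22)<.13
    info('rack',w[big((im[...,2]>im[...,0]+15)&reg&(h>.025)&(h<.042))])
    info('wall',w[(h>.037)&(h<.046)&(np.hypot(x-.572,y+.218)<.101)&(im[...,2]<im[...,0]+10)&(im.max(2)>80)])
    info('floor',w[reg&(h>-.003)&(h<.01)&(abs((x-.572)*.91+(y+.218)*.41)<.06)&(abs(-(x-.572)*.41+(y+.218)*.91)<.066)])
    try: info('body',w[big((im.max(2)<100)&reg&(h>.175)&(h<.20))])
    except Exception as e: print(e)
z=np.load('w2.npz')['w']
for v in(206,209,211,213,215,220,225): print(v,z[v,[180,200,240,330,370,390]].round(3).tolist())
```

```text
w2
  rack 5330 [ 597.9 -209.4] [ 64.9 123.4] 24.0 z [0.0312 0.0328 0.0344]
  wall 1873 [ 591.4 -210.3] [ 88.4 144.8] 24.7 z [0.0377 0.0404 0.042 ]
  floor 8161 [ 583.9 -212.5] [ 94.1 132.2] 24.4 z [0.0015 0.0051 0.0073]
  body 11050 [ 556.4 -210.3] [ 43.2 111. ] 24.8 z [0.1767 0.1865 0.1947]
s2
  rack 28 [ 559.4 -170.4] [41.  18.4] 54.0 z [0.0252 0.0282 0.0346]
  wall 604 [ 572.4 -217.7] [131.8 150.9] 23.8 z [0.0372 0.0407 0.0438]
  floor 839 [ 571.2 -194.3] [102.7  87.7] 23.6 z [0.0016 0.0056 0.0093]
  body 660 [ 553.7 -211.4] [ 45.6 116.7] 25.7 z [0.1756 0.1876 0.1977]
206 [[0.493, -0.126, -0.001], [0.512, -0.148, 0.029], [0.519, -0.181, 0.003], [0.556, -0.261, 0.002], [0.576, -0.292, 0.018], [0.585, -0.305, 0.028]]
209 [[0.49, -0.128, -0.001], [0.556, -0.16, 0.157], [0.565, -0.18, 0.158], [0.586, -0.226, 0.156], [0.596, -0.246, 0.157], [0.582, -0.307, 0.027]]
211 [[0.488, -0.128, -0.002], [0.557, -0.161, 0.162], [0.566, -0.181, 0.162], [0.586, -0.225, 0.162], [0.595, -0.245, 0.162], [0.581, -0.307, 0.03]]
213 [[0.552, -0.151, 0.164], [0.557, -0.161, 0.165], [0.566, -0.181, 0.166], [0.586, -0.224, 0.166], [0.595, -0.244, 0.165], [0.579, -0.308, 0.03]]
215 [[0.553, -0.153, 0.169], [0.557, -0.162, 0.168], [0.566, -0.181, 0.169], [0.586, -0.224, 0.169], [0.595, -0.243, 0.169], [0.578, -0.309, 0.03]]
220 [[0.553, -0.154, 0.177], [0.558, -0.164, 0.179], [0.567, -0.182, 0.178], [0.585, -0.223, 0.177], [0.594, -0.242, 0.177], [0.598, -0.252, 0.176]]
225 [[0.554, -0.156, 0.185], [0.558, -0.165, 0.185], [nan, nan, nan], [0.585, -0.222, 0.185], [0.593, -0.24, 0.186], [0.597, -0.249, 0.185]]
```

View pics/s2.png

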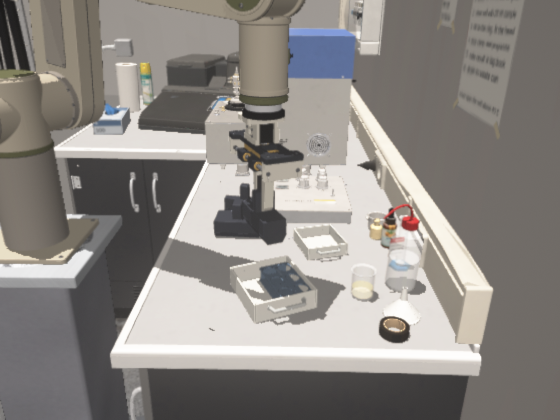

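The side view shows the block held above the tray near (265,225), with the tray and rack undisturbed at (272,288). I'll align laterally and then lower to just above the wall top.

```bash
python3 -m pendant '[{"translation":[-18,11,0],"twist":[-0.001,0.003,0.014],"grip":-1},{"translation":[0,0,10],"twist":[0,0,0],"grip":-1},{"translation":[0,0,25],"twist":[0,0,0],"grip":-1},{"translation":[0,0,20],"twist":[0,0,0],"grip":-1},{"translation":[0,0,5],"twist":[0,0,0],"grip":-1},{"translation":[0,0,0],"twist":[0,0,0],"grip":-1},{"translation":[0,0,0],"twist":[0,0,0],"grip":-1},{"translation":[0,0,0],"twist":[0,0,0],"grip":-1},{"translation":[0,0,0],"twist":[0,0,0],"grip":-1},{"translation":[0,0,0],"twist":[0,0,0],"grip":-1}]' 40
python3 - <<'E'
from h import *
s=robot.read_state();Rm=R.from_rotvec(s['orientation']).as_matrix();print(s['tool_pos'],Rm.round(3))
print(Rm.T@(np.array([.5413,-.2324,.0542])-s['tool_pos'])*1000)
E
```

```text
t: 8.3
tool_pos: [0.5476, -0.22, 0.1339]
orientation: [3.065, 0.682, 0.008]
force: [-0.3, -0.0, -0.5]
opening: 0.024
[ 0.54760974 -0.21996337  0.13389847] [[ 0.906  0.424  0.005]
 [ 0.424 -0.906 -0.001]
 [ 0.005  0.003 -1.   ]]
[-11.35392148   8.36568813  79.67078028]
```

```bash
python3 -m pendant '[{"translation":[-11,8,0],"twist":[0.002,-0.004,0.02],"grip":-1},{"translation":[0,0,0],"twist":[0,0,0],"grip":-1},{"translation":[0,0,0],"twist":[0,0,0],"grip":-1},{"translation":[0,0,8],"twist":[0,0,0],"grip":-1},{"translation":[0,0,12],"twist":[0,0,0],"grip":-1},{"translation":[0,0,8],"twist":[0,0,0],"grip":-1},{"translation":[0,0,0],"twist":[0,0,0],"grip":-1},{"translation":[0,0,0],"twist":[0,0,0],"grip":-1},{"translation":[0,0,0],"twist":[0,0,0],"grip":-1},{"translation":[0,0,0],"twist":[0,0,0],"grip":-1}]' 40
python3 - <<'E'
from h import *
s=robot.read_state();Rm=R.from_rotvec(s['orientation']).as_matrix();print(s['tool_pos'],Rm.round(3))
print(Rm.T@(np.array([.5413,-.2324,.0542])-s['tool_pos'])*1000)
im,d,ci=grab('wrist','w3.png'); w=world(d,ci); x,y,h=w[...,0],w[...,1],w[...,2]
u=np.array([.9135,.4067]);v=np.array([-.4067,.9135])
def rep(n,m):
    k,l,st,_=cv2.connectedComponentsWithStats(m.astype(np.uint8)); P=w[l==1+np.argmax(st[1:,4])]
    print(n,len(P),'u',np.percentile(P[:,:2]@u,[1,99]).round(4),'v',np.percentile(P[:,:2]@v,[1,99]).round(4),'z',np.median(P[:,2]).round(4),cv2.minAreaRect((P[:,:2]*1000).astype(np.float32)))
i=im.astype(int); reg=np.hypot(x-.57,y+.22)<.13
rep('rack',(i[...,2]>i[...,0]+15)&reg&(h>.025)&(h<.042))
zb=s['tool_pos'][2]-.0502+.046; print('bodytop z',zb)
rep('body',(i.max(2)<100)&reg&(abs(h-zb)<.008)); rep('bodyall',(i.max(2)<100)&reg&(h<zb+.006)&(h>zb-.035))
E
```

```text
t: 9.3
tool_pos: [0.5401, -0.2333, 0.103]
orientation: [3.074, 0.647, -0.0]
force: [0.4, -0.3, -1.0]
opening: 0.0239
[ 0.54005528 -0.23326945  0.10304648] [[ 0.915  0.403 -0.   ]
 [ 0.403 -0.915 -0.   ]
 [-0.     0.    -1.   ]]
[ 1.49443911 -0.30048166 48.84628947]
rack 10803 u [0.4288 0.4928] v [-0.4946 -0.3732] z 0.0328 ((597.5482177734375, -208.82650756835938), (65.0794448852539, 124.00923156738281), 23.967124938964844)
bodytop z 0.09884647751553438
body 10118 u [0.3799 0.4212] v [-0.4873 -0.3783] z 0.0971 ((541.5678100585938, -232.76754760742188), (43.0783805847168, 111.17914581298828), 23.84931182861328)
bodyall 12671 u [0.3801 0.4214] v [-0.4873 -0.3785] z 0.0969 ((541.8267822265625, -232.95745849609375), (43.15370178222656, 111.91426086425781), 24.003599166870117)
```

View pics/w3.png

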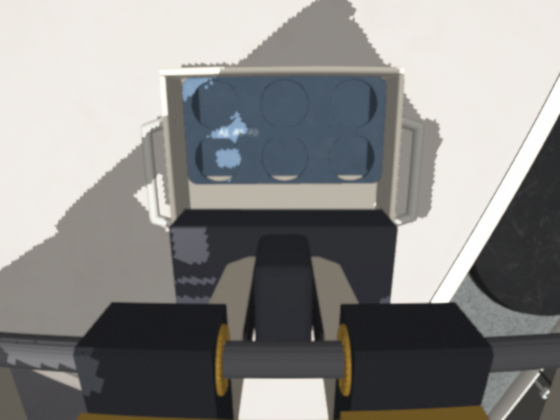

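The block is above the gap: its front edge is at row 212 and the rack's near edge at row 185. They are about 7 mm apart in plan, and the yaw matches (24°). I'll lower it slowly.

```bash
python3 -m pendant '[{"translation":[1.5,0,4],"twist":[0,0,0],"grip":-1},{"translation":[0,0,6],"twist":[0,0,0],"grip":-1},{"translation":[0,0,6],"twist":[0,0,0],"grip":-1},{"translation":[0,0,6],"twist":[0,0,0],"grip":-1},{"translation":[0,0,6],"twist":[0,0,0],"grip":-1},{"translation":[0,0,4],"twist":[0,0,0],"grip":-1},{"translation":[0,0,0],"twist":[0,0,0],"grip":-1},{"translation":[0,0,0],"twist":[0,0,0],"grip":-1},{"translation":[0,0,0],"twist":[0,0,0],"grip":-1},{"translation":[0,0,0],"twist":[0,0,0],"grip":-1}]' 40
python3 - <<'E'
from h import *
s=robot.read_state();Rm=R.from_rotvec(s['orientation']).as_matrix();print(Rm.round(3))
print(Rm.T@(np.array([.5413,-.2324,.0542])-s['tool_pos'])*1000)
E
```

```text
t: 10.35
tool_pos: [0.5419, -0.2327, 0.0686]
orientation: [3.074, 0.647, 0.001]
force: [0.1, 1.0, -0.4]
opening: 0.0242
[[ 0.915  0.403  0.001]
 [ 0.403 -0.915 -0.   ]
 [ 0.     0.001 -1.   ]]
[-0.39628426 -0.52694285 14.35006962]
```

No contact force, and the block is inside the walls. I'll continue to the floor.

```bash
python3 -m pendant '[{"translation":[0,0,4],"twist":[0,0,0],"grip":-1},{"translation":[0,0,5],"twist":[0,0,0],"grip":-1},{"translation":[0,0,3],"twist":[0,0,0],"grip":-1},{"translation":[0,0,2],"twist":[0,0,0],"grip":-1},{"translation":[0,0,1],"twist":[0,0,0],"grip":-1},{"translation":[0,0,1],"twist":[0,0,0],"grip":-1},{"translation":[0,0,1],"twist":[0,0,0],"grip":-1},{"translation":[0,0,0],"twist":[0,0,0],"grip":-1},{"translation":[0,0,0],"twist":[0,0,0],"grip":-1},{"translation":[0,0,0],"twist":[0,0,0],"grip":-1}]' 40
```

```text
t: 11.35
tool_pos: [0.5431, -0.2333, 0.0548]
orientation: [3.072, 0.647, 0.004]
force: [0.1, -0.7, 0.7]
opening: 0.0237
```

```bash
python3 -m pendant '[{"translation":[0,0,1],"twist":[0,0,0],"grip":-1},{"translation":[0,0,1.5],"twist":[0,0,0],"grip":-1},{"translation":[0,0,2],"twist":[0,0,0],"grip":-1},{"translation":[0,0,2],"twist":[0,0,0],"grip":-1},{"translation":[0,0,2],"twist":[0,0,0],"grip":-1},{"translation":[0,0,2],"twist":[0,0,0],"grip":-1},{"translation":[0,0,2],"twist":[0,0,0],"grip":-1},{"translation":[0,0,2],"twist":[0,0,0],"grip":-1},{"translation":[0,0,2],"twist":[0,0,0],"grip":-1},{"translation":[0,0,2],"twist":[0,0,0],"grip":-1}]' 40
python3 -c "
from h import *
s=robot.read_state();Rm=R.from_rotvec(s['orientation']).as_matrix();print(Rm.round(3))"
```

```text
t: 12.35
tool_pos: [0.5435, -0.2333, 0.0546]
orientation: [3.073, 0.649, 0.001]
force: [-8.6, 4.3, 17.5]
opening: 0.0238
[[ 0.915  0.404  0.001]
 [ 0.404 -0.915 -0.001]
 [ 0.     0.001 -1.   ]]
```

Firm floor contact (17 N) at the expected height. I'll ease off, open part way and rise.

```bash
python3 -m pendant '[{"translation":[0,0,-0.5],"twist":[0,0,0],"grip":-1},{"translation":[0,0,0],"twist":[0,0,0],"grip":-1},{"translation":[0,0,0],"twist":[0,0,0],"grip":0},{"translation":[0,0,0],"twist":[0,0,0],"grip":0},{"translation":[0,0,0],"twist":[0,0,0],"grip":0},{"translation":[0,0,0],"twist":[0,0,0],"grip":0},{"translation":[0,0,0],"twist":[0,0,0],"grip":0},{"translation":[0,0,0],"twist":[0,0,0],"grip":0},{"translation":[0,0,-5],"twist":[0,0,0],"grip":0},{"translation":[0,0,-10],"twist":[0,0,0],"grip":0}]'
python3 -m pendant '[{"translation":[0,0,-15],"twist":[0,0,0],"grip":0},{"translation":[0,0,-25],"twist":[0,0,0],"grip":0},{"translation":[0,0,-40],"twist":[0,0,0],"grip":0},{"translation":[-10,0,-40],"twist":[0,0,0],"grip":0},{"translation":[-20,0,-20],"twist":[0,0,0],"grip":0},{"translation":[-20,0,0],"twist":[0,0,0],"grip":0},{"translation":[-20,0,0],"twist":[0,0,0],"grip":0},{"translation":[0,0,0],"twist":[0,0,0],"grip":0},{"translation":[0,0,0],"twist":[0,0,0],"grip":0},{"translation":[0,0,0],"twist":[0,0,0],"grip":0}]'
python3 - <<'E'
from h import *
i,d,ci=grab('wrist','w4.png'); w=world(d,ci); im=i.astype(int); x,y,h=w[...,0],w[...,1],w[...,2]; reg=np.hypot(x-.57,y+.22)<.13
j,_,_=grab('side','s4.png')
cv2.imwrite('pics/both4.png',cv2.cvtColor(np.hstack([i[:, 60:460],cv2.resize(j[220:340,200:330],(455,420))])[:,:790],cv2.COLOR_RGB2BGR))
for n,m in(('rack',(im[...,2]>im[...,0]+15)&reg&(h>.025)&(h<.042)),('body',(im.max(2)<100)&reg&(h>.043)&(h<.06)&~(im[...,2]>im[...,0]+15)),('tab',(im.max(2)<110)&reg&(h>.083)&(h<.1))):
    k,l,st,_=cv2.connectedComponentsWithStats(m.astype(np.uint8))
    if k<2: print(n,'none'); continue
    P=w[l==1+np.argmax(st[1:,4])]; A=np.linalg.lstsq(np.c_[P[:,:2],np.ones(len(P))],P[:,2],rcond=None)[0]
    print(n,len(P),cv2.minAreaRect((P[:,:2]*1000).astype(np.float32)),'z',np.median(P[:,2]).round(4),'slope',A[:2].round(3))
E
```

```text
t: 13.35
tool_pos: [0.5422, -0.2327, 0.0685]
orientation: [-3.073, -0.649, 0.003]
force: [0.0, -0.1, 0.3]
opening: 0.0467
t: 14.35
tool_pos: [0.4801, -0.263, 0.2318]
orientation: [3.062, 0.648, 0.017]
force: [-0.2, 1.0, -0.9]
opening: 0.0463
rack 5240 ((597.6917724609375, -208.4559326171875), (66.39790344238281, 123.4247055053711), 24.049161911010742) z 0.0327 slope [-0.002 -0.   ]
body 4774 ((543.0538330078125, -233.9991912841797), (44.75215530395508, 111.67008972167969), 23.922300338745117) z 0.0488 slope [-0.001  0.001]
tab 1418 ((542.6839599609375, -234.03848266601562), (39.026206970214844, 22.9706974029541), 24.008718490600586) z 0.0884 slope [ 0.002 -0.004]
```

View pics/both4.png

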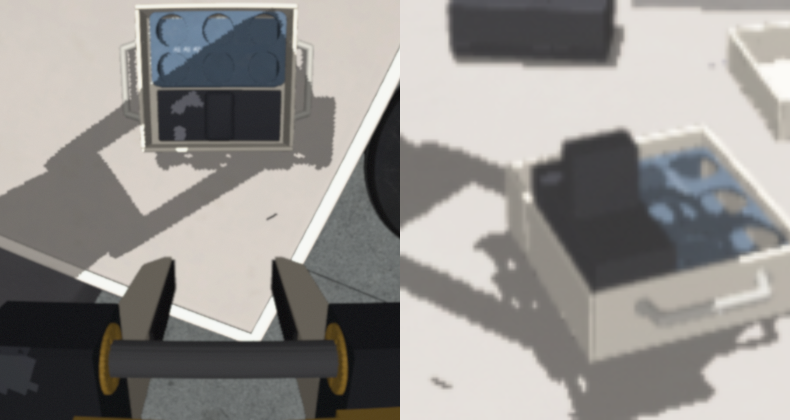

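The block stands upright in the gap (left half, around (220,115)), level, with its body top at about 50 mm. The rack hasn't moved.

```bash
python3 -c "
from plant import robot
print(robot.close_job())"
```

```text
the job is handed in; nothing more can be done
None
```

The middle-width dark block (measured 112 × 45 mm on top) now sits fully down in the gap beside the blue rack. The gripper has let go and is well clear, and I handed the job in at about 14.5 s of the 38 s allowed.

- **Seating:** pressing down met firm floor contact, with 17.5 N upward on the tool at the expected height.
- **Block:** its top measured 48.8 mm above the worktop, against an expected 50 mm. The rack top reads about 1.3 mm low too, so I put this down to camera bias. It is level (slope under 0.005) and at the tray's 24° angle.
- **Rack:** it moved less than 1 mm between the check just before lowering and the last one.

No check failed or disagreed. The highest wrist force I saw, read at the end of each move, was about 20 N.

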